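# Set the depth of a lever press and make a trial stroke

## Robot

A 6-joint arm with a two-finger parallel gripper is mounted at the origin on a cart in front of the work surface, level with it; the furniture and walls round the work are solid. World frame = base frame: x ahead of the robot, y to its left, z up, the work surface at z = 0. Lengths are in m, angles in rad, forces in N, time in s.
With the tool pointing down it reaches from about 0.375 to 0.925 m from the base axis. Payload 5.7 kg.
Tool frame: the origin (TCP) lies midway between the tips of the shut fingers; the grasp point (between the pads) lies 19 mm behind it; z points along the fingers, y is the line along which they close (so a half turn about z gives the same grasp; the last joint's range is limited). The gripper opens to 85 mm and grips with 20 to 120 N. Pads are 22 mm wide; open, the fingers measure 114 mm over their backs; the gripper's body (76 mm by 85 mm) begins 54 mm behind the grasp point. The pads swing forward as they close: fully open they stand 13 mm farther back than shut.
Start: joints at [-1.42, 0.359, 1.51, -0, 1.272, -0.115], TCP at [0.158, -0.579, 0.231] pointing down, gripper open.
Joint ranges: [-2.97, 2.97], [-1.01, 2.36], [0.21, 2.38], [-0.96, 4.11], [0.2, 2.71], [-2.98, 2.98]. Speed limits (rad/s): [2.39, 2.39, 3.14, 3.14, 3.14, 3.14].

## Interface

Orientations are given as a unit quaternion [x, y, z, w].
In Python, from bench import ctrl, imaging gives the robot as it stands.
- The arm moves only by the shell command python3 -m inch 'ROWS' [OPENING] [FORCE]. ROWS is text: rows parted by semicolons, each of 4 numbers parted by spaces: the shift along the tool's x, y, z each as a share of 0.25 m, from -1 to 1, then the turn about the tool's z as a share of 30 degrees, from -1 to 1. A call has 1 to 20 rows; each row is the pose to reach, as a shift and turn from the pose commanded when the call began, along the tool's axes at that moment; what a row does not reach only later rows make up. A row lasts 1/12 s, in which the tool goes at most 41.7 mm and 7.16 degrees, less where a joint would pass 70% of its speed; a pose out of reach is approached as far as the arm can. A call with a number of a shift or a turn outside -1 to 1 is refused whole. A call with a gripper value outside its range is refused whole. OPENING is the finger opening in mm, from 0 to 85.4, set as the call begins (- or left out, the last holds). The fingers move at their own pace and stop on an object; FORCE is the grip in N (left out, the last holds). Time passes only in rows, so rows that repeat a pose let the fingers close. It gives the time, the measured TCP pose, the force, the opening and the grip force at its end, in the units of the state.
- ctrl.sense(): the state, without advancing time (a new reading comes with each control period).
- imaging.snapshot(name): name is "side" or "top"; returns the picture (420x560x3 uint8, red, green, blue); there is no depth.
- imaging.camera_params(name): a dict with "K" (3x3 intrinsics, pixels), "eye" and "orientation" of the camera in the world. Camera axes: x right, y up, looking along -z (the intrinsics and any distortion apply to the point x, -y, -z); pixel columns grow to the right and rows downward; lengths in m; the calibration is good to about 2 mm. A picture is of the moment at which its call begins. camera_params takes no time and is no camera call.
- ctrl.finish_job(): hands the job in; it is judged then, once.
Trained networks look in the newest picture that a camera, given by its name, has taken for a name from the list of things; names that differ only in an ending like _2 or _b are one class to them, and where a whole thing is asked for, a point or a joint stands for the part that bears it (a point fixed in the world has none). Each returns a list of dicts, best first, with "conf" (0 to 1); they miss things now and then, are a little off and sometimes report something else, mostly with a low value. They report only what shows in the picture. A call takes as long as a camera call.
- imaging.find_in(query, camera): "xy" ([column, row] in pixels, amid what is visible of it).
- imaging.landmark_of(query, camera): "xy" ([column, row] in pixels: a listed point, or the origin of a listed thing).
The state is a dict: "clock": time; "qpos": joint angles; "joint_vel": joint speeds; "joint_torque": joint torques, N m; "position": TCP position; "orientation": TCP orientation; "force": force on the tool from outside, world axes, zero at the start; "ft_torque": the same for the moment, N m; "finger_gap": opening from 0.0 (shut) to 1.0 (fully open); "grasp_force": force on a finger pad.
Only numpy, scipy, OpenCV 4.12 (cv2) and the standard library are available. Lean on these libraries where they do the work, as an engineer would, in place of code of your own. Each camera call takes 0.05 s, during which the arm holds its last target. There are 200 camera calls.

## Task

Set up the blue lever press: turn the black knob on its head until the black pointer stands exactly opposite the red mark on the white scale, and take your hand off the knob. Then make a trial stroke with the empty die: swing the red-gripped lever down until its nose meets the stop, hold it firmly (a moderate hand pull, not your full strength) against the stop for about a second, and bring it back up to its rest under control, never letting it snap back. Leave the red mark and the things lying around where they are.

Things in the scene. Friction and masses are not known exactly. Their poses are not given: they have to be found in the camera images.
- press: The blue lever press, fixed to the worktop, 200 x 140 mm base, head top at z = 190 mm, lever at its left side (+y). Origin: underside of the base below the middle; its x axis points to the press's rear, y to its left, z up; the lever grip reaches towards -x. Place and yaw vary.
- knob_grip (a point): Centre of the wing of the black depth knob on the head, on the knob's upright axis, 28 mm above the head's top (10 mm below the top of the wing). The wing is 60 mm long (along this point's own x axis), 15 mm thick (its y axis), 26 mm high and stands on a disc of 58 mm diameter and 12 mm height. It turns with the knob; the white line on the wing marks its -x end.
- depth_knob (a joint): Angle of the depth knob, rad, growing clockwise seen from above, 0 to 4.4. Friction (about 0.25 N m in all) holds it where it is left. Each rad clockwise moves the pointer 15 mm to the press's left (+y) and lowers the stop screw a little. The knob needs more than one grasp.
- pointer_tip (a point): Front tip of the black pointer that slides along the white scale on the head in front of the knob; its axes are the press's. It is set when its y in the press frame equals that of mark_tip (within 2.5 mm).
- mark_tip (a point): Rear tip of the red mark (a 12 x 10 mm rider) on the front edge of the scale, 2 mm in front of the pointer's path; its axes are the press's. Not to be moved.
- lever_pivot (a point): Point on the lever's hinge axis (along the press's y axis) in the press's middle plane, 165 mm above the worktop, fixed to the press.
- lever_grip (a point): Middle of the red cross grip of the lever: a round bar of 24 mm diameter and 100 mm length along the press's y axis, free all round, 160 mm from the hinge axis, joined at its left end to the arm. It moves with the lever in an arc about lever_pivot; at rest it stands in front (-x) of the pivot and 30 degrees (0.52 rad) above level.
- press_lever (a joint): Swing of the lever, rad, 0 at rest (up), growing downwards. A spring brings it back: about 3 N at the grip at rest, 7 N at the bottom. It is stopped between about 0.7 and 1.0 by its nose meeting the stop screw; where exactly depends on the depth setting and must be felt. It is pressed firmly with about 8 to 30 N at the grip on top of the spring.
- lever_nose (a point): Brass cross pin, 17 mm diameter, on the lever arm 56 mm from the hinge axis; it meets the stop screw. Origin at its middle.
- stop_screw: Brass screw with a 20 mm steel head on a bracket at the press's left side, under the lever's nose. Origin: middle of its upper face.
- glue_stick: Yellow, white and blue glue stick, 91 mm long, 25 mm thick, lying left of the press; a bystander. Origin: underside.
- green_badge: Round green pin badge with an orange pentagon, 56 mm diameter, 6 mm high, lying to the right; a bystander. Origin: underside.
- orange_tape: Roll of orange tape, 56 mm diameter, 16 mm high, lying to the right; a bystander. Origin: underside.

How it is judged:
By the outcome, as a careful person would: the job done as asked, in the order asked, and still so for the second after the job is handed in, with the robot touching nothing.
It also fails if it takes over 72 s, if anything falls off the work surface, if the arm or the gripper's body presses on something with over 40 N, if the wrist force passes 120 N, or if a joint passes its speed limit or range.

## Working session

There is one attempt and no reset: what is moved stays moved. The work goes in short steps, Python scripts to look and compute and a shell command to move; the robot and the scene stay as the last step left them, time stands still between calls to the robot, and variables do not carry over. Pictures are saved under pics/ and viewed, at most 10 in all, crops included, and the job is handed in when it is done.

```bash
ls; mkdir -p pics; cat > h.py <<'E'
import numpy as np, cv2
from bench import ctrl, imaging
from scipy.spatial.transform import Rotation as R
def ray(cam,xy):
    p=imaging.camera_params(cam);K=np.array(p["K"]);q=p["orientation"]
    M=R.from_quat(q).as_matrix() if np.size(q)==4 else np.array(q)
    u=np.linalg.solve(K,[xy[0],xy[1],1]);d=M@np.array([u[0],-u[1],-u[2]])
    return np.array(p["eye"]),d/np.linalg.norm(d)
def proj(cam,X):
    p=imaging.camera_params(cam);M=R.from_quat(p["orientation"]).as_matrix()
    c=M.T@(np.array(X)-p["eye"]);u=np.array(p["K"])@[c[0],-c[1],-c[2]];return u[:2]/u[2]
def tri(a,b,c1="top",c2="side"):
    e1,d1=ray(c1,a);e2,d2=ray(c2,b)
    s=np.linalg.lstsq(np.c_[d1,-d2],e2-e1,rcond=None)[0]
    p,q=e1+s[0]*d1,e2+s[1]*d2
    return (p+q)/2,np.linalg.norm(p-q)
def atz(cam,xy,z):
    e,d=ray(cam,xy);return e+d*(z-e[2])/d[2]
def snap(cam,name):
    im=imaging.snapshot(cam);cv2.imwrite(f"pics/{name}.png",im[:,:,::-1]);return im
E
cat > a.py <<'E'
from h import *
import sys
np.set_printoptions(precision=4,suppress=True)
a=snap("top","t0");b=snap("side","s0")
cv2.imwrite("pics/both.png",np.hstack([cv2.resize(a,(400,300)),cv2.resize(b,(400,300))])[:,:,::-1])
for c in("top","side"): print(c,imaging.camera_params(c))
for n in "press knob_grip pointer_tip mark_tip lever_pivot lever_grip lever_nose stop_screw glue_stick green_badge orange_tape".split():
    r={c:imaging.landmark_of(n,c)[:2] for c in("top","side")}
    print(n,{c:[(np.round(k["xy"],1),round(k["conf"],2)) for k in v] for c,v in r.items()})
    if r["top"] and r["side"]: print("   ",*tri(r["top"][0]["xy"],r["side"][0]["xy"]))
print(ctrl.sense())
E
python3 a.py
```

```text
pics
top {'K': array([[529.8706,   0.    , 285.5535],
       [  0.    , 529.8706, 210.5627],
       [  0.    ,   0.    ,   1.    ]]), 'eye': array([0.4465, 0.1149, 1.4603]), 'orientation': array([-0.0165,  0.0329,  0.7164, -0.6967])}
side {'K': array([[383.9637,   0.    , 277.8072],
       [  0.    , 383.9637, 214.3047],
       [  0.    ,   0.    ,   1.    ]]), 'eye': array([ 0.4461, -0.6744,  0.7952]), 'orientation': array([ 0.4302, -0.0227, -0.0615,  0.9004])}
press {'top': [(array([260.3, 183.8]), 0.71)], 'side': [(array([303.3, 244.1]), 0.95)]}
    [0.6228 0.1474 0.0021] 0.002870573950351751
knob_grip {'top': [(array([257.9, 156.7]), 0.75)], 'side': [(array([321.4, 180.2]), 0.59)]}
    [0.6617 0.1461 0.2283] 0.0018726834667605033
pointer_tip {'top': [(array([276.7, 183.5]), 0.56)], 'side': [(array([301.1, 196.6]), 0.41)]}
    [0.5998 0.1036 0.2124] 0.0029036469251496875
mark_tip {'top': [(array([255.6, 187.2]), 0.54), (array([371.6, 254.1]), 0.49)], 'side': [(array([231.2, 207.3]), 0.48)]}
    [0.5068 0.1439 0.1856] 0.17436049374592805
lever_pivot {'top': [(array([263.6, 178.8]),
[... 473 characters left out ...]
84.4]), 0.38)]}
    [ 0.4086  0.3641 -0.0059] 0.0072531211827986716
green_badge {'top': [(array([332.5, 264.1]), 0.82)], 'side': []}
orange_tape {'top': [(array([372.7, 255.2]), 0.53)], 'side': []}
{'clock': 1.2, 'qpos': array([-1.4201,  0.3588,  1.5104, -0.    ,  1.2725, -0.1151]), 'joint_vel': array([ 0.0009,  0.0001, -0.0003, -0.0009, -0.0001,  0.0007]), 'joint_torque': array([ -0.0014, -52.7597, -27.905 ,  -0.0003,   0.0019,   0.    ]), 'position': array([ 0.1576, -0.5789,  0.2313]), 'orientation': array([ 0.9912,  0.1325, -0.    , -0.0001]), 'force': array([ 0.0945, -0.0839, -0.2446]), 'ft_torque': array([ 0.0072, -0.0317,  0.0326]), 'grasp_force': 0.0, 'finger_gap': 1.0013714747840277}
```

```bash
python3 - <<'E'
import cv2,numpy as np
a=cv2.imread("pics/t0.png")[110:290,160:400];b=cv2.imread("pics/s0.png")[130:280,200:400]
cv2.imwrite("pics/c0.png",np.hstack([cv2.resize(a,(440,330),interpolation=2),cv2.resize(b,(360,270),interpolation=2)] if 0 else [cv2.resize(a,(440,330),interpolation=2),cv2.resize(b,(360,330),interpolation=2)]))
cv2.imwrite("pics/ct.png",cv2.resize(a,(800,600),interpolation=2));cv2.imwrite("pics/cs.png",cv2.resize(b,(800,600),interpolation=2))
E
```

```text
(no output)
```

View pics/ct.png

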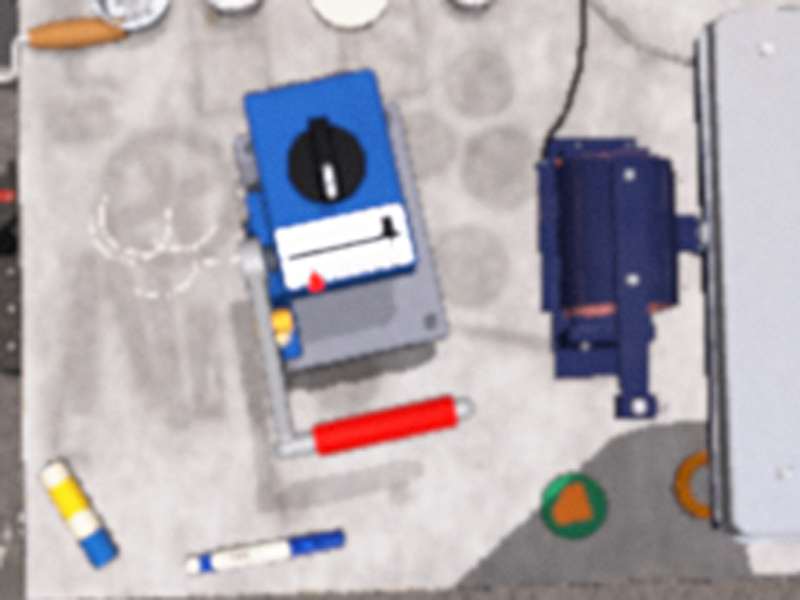

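View pics/cs.png

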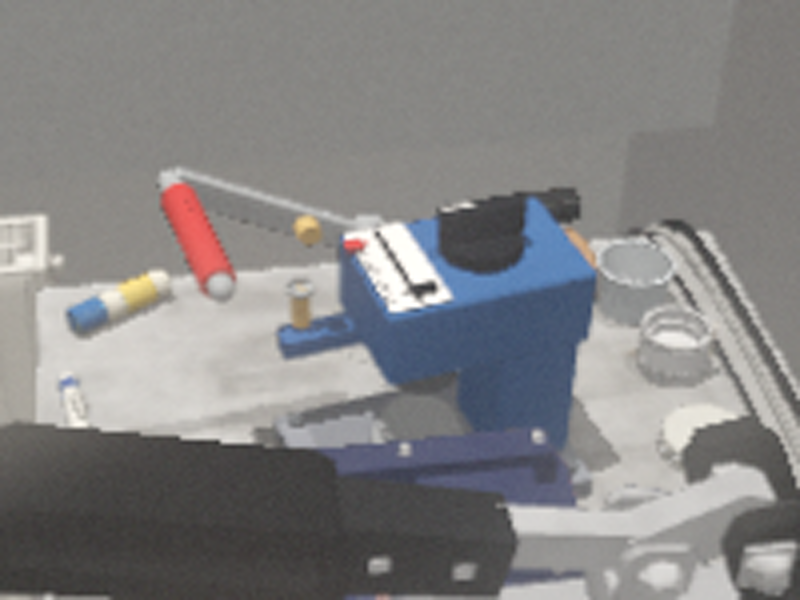

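The top view shows the pointer near crop (391,232), the red mark at (316,280), the wing's white line at (329,182) facing the front and the red grip from (315,440) to (458,412). The side view shows the nose pin (306,230) above the stop screw (300,290). Next I segment the colours to measure these precisely.

```bash
cat > seg.py <<'E'
from h import *
np.set_printoptions(precision=4,suppress=True)
def cen(m): 
    n,l,s,c=cv2.connectedComponentsWithStats(m.astype(np.uint8)); 
    return [(s[i][4],c[i],l==i) for i in np.argsort(-s[:,4]) if i and s[i][4]>3][:4]
def mask(im,k,box):
    h=cv2.cvtColor(im,cv2.COLOR_RGB2HSV).astype(int);H,S,V=h[...,0],h[...,1],h[...,2]
    m={"red":((H<8)|(H>172))&(S>130)&(V>90),"white":(S<60)&(V>170),"black":(V<70)&(S<140)}[k]
    z=np.zeros_like(m);x0,y0,x1,y1=box;z[y0:y1,x0:x1]=m[y0:y1,x0:x1];return z
def corners(pts): return cv2.boxPoints(cv2.minAreaRect(pts))
E
python3 - <<'E'
from seg import *
t=cv2.imread("pics/t0.png")[:,:,::-1].copy();s=cv2.imread("pics/s0.png")[:,:,::-1].copy()
TB=(225,125,305,260);SB=(235,160,330,215)
for im,nm,B in((t,"top",TB),(s,"side",SB)):
  for k in("red","white","black"):
    for a,c,m in cen(mask(im,k,B)):
        p=np.argwhere(m)[:,::-1].astype(np.float32)
        r=cv2.minAreaRect(p);print(nm,k,a,c,"box",p.min(0),p.max(0),"rect",np.array(cv2.boxPoints(r)).round(1).tolist())
print(t[172:200,272:284].sum(2)//3)
E
```

```text
top red 394 [275.0355 237.2411] box [254. 229.] [296. 245.] rect [[253.1999969482422, 237.1999969482422], [294.8999938964844, 228.10000610351562], [296.8999938964844, 237.1999969482422], [255.10000610351562, 246.3000030517578]]
top red 17 [254.3529 194.5882] box [253. 192.] [256. 197.] rect [[251.5, 194.5], [254.0, 192.0], [257.0, 195.0], [254.5, 197.5]]
top white 5990 [268.9451 197.4487] box [225. 125.] [304. 259.] rect [[225.0, 125.0], [304.0, 125.0], [304.0, 259.0], [225.0, 259.0]]
top white 666 [262.6396 183.3438] box [242. 171.] [283. 196.] rect [[241.60000610351562, 178.8000030517578], [280.20001220703125, 170.1999969482422], [284.1000061035156, 188.10000610351562], [245.60000610351562, 196.60000610351562]]
top white 21 [258.4286 163.9524] box [257. 160.] [260. 168.] rect [[256.5, 160.3000030517578], [258.79998779296875, 159.8000030517578], [260.29998779296875, 167.6999969482422], [258.0, 168.1999969482422]]
top white 8 [245.75 211.25] box [244. 209.] [247. 213.] rect [[244.0, 213.0], [246.8000030517578, 208.8000030517578], [247.6999969482422, 209.5], [244.89999389648438, 213.6
[... 2663 characters left out ...]
253 253 253 252 250 253 255 255 235]
 [252 253 252 252 251 251 252 250 255 255 255 235]
 [251 252 251 254 253 245 245 244 250 247 224 183]
 [248 246 244 251 246 216 189 175 178 162 135 104]
 [221 198 184 189 179 141 113  89  85  78  68  68]
 [148 119 106 100  89  73  62  57  55  58  64  82]
 [ 77  65  59  59  58  62  68  83  96 105 113 128]
 [ 56  61  72  77  90 103 117 133 152 160 164 165]
 [ 88  99 112 124 130 140 157 167 175 178 175 173]
 [131 135 140 143 146 155 167 171 178 176 177 175]
 [145 145 145 146 148 152 165 175 173 175 174 174]
 [146 146 143 144 145 153 165 172 175 172 174 172]
 [144 144 144 145 144 153 167 174 174 175 175 173]
 [144 144 144 143 144 150 169 174 174 173 175 171]]
```

```bash
python3 - <<'E'
from seg import *
P=lambda x,y,z:atz("top",(x,y),z)
a,b=P(241.6,178.8,.192),P(280.2,170.2,.192);print("scale y dir yaw",np.degrees(np.arctan2(*(a-b)[[1,0]]))-90,np.linalg.norm(a-b))
a,b=P(245.6,196.6,.192),P(284.1,188.1,.192);print(np.degrees(np.arctan2(*(a-b)[[1,0]]))-90)
a,b=P(241.6,178.8,.192),P(245.6,196.6,.192);print("x",np.degrees(np.arctan2(*(a-b)[[1,0]])))
a,b=P(254.1,241.8,.245),P(295.9,232.6,.245);print("bar",np.degrees(np.arctan2(*(a-b)[[1,0]]))-90)
print("disc",P(257.4,158.2,.202),"wingends",P(255.4,145.4,.228),P(259.6,169.6,.228),"mid",P(257.5,157.5,.228))
a,b=P(255.4,145.4,.228),P(259.6,169.6,.228);print("wing",np.degrees(np.arctan2(*(a-b)[[1,0]])))
print("wing tri",tri((257.5,157.5),(323,183)))
print("pointer",P(276.2,178.3,.195),"mark",P(254.4,194.6,.195))
print("bar tri",tri((275.04,237.24),(248.1,187.2)))
print("mark tri",tri((254.35,194.6),(288,190.6)))
y=np.radians(-12.);v=np.array([-np.sin(y),np.cos(y),0])
for y in(-10,-11,-12,-13):
  y=np.radians(y);v=np.array([-np.sin(y),np.cos(y),0]);print(v@(P(254.4,194.6,.195)-P(276.2,178.3,.195)))
E
```

```text
scale y dir yaw 11.199441058527015 0.09523469260993303
11.014681887161231
x 11.251964274520995
bar 10.793393620501348
disc [0.6617 0.1482 0.202 ] wingends [0.6877 0.1515 0.228 ] [0.6302 0.143  0.228 ] mid [0.6589 0.1472 0.228 ]
wing 8.321301233879323
wing tri (array([0.6642, 0.147 , 0.2182]), np.float64(0.007066814755319913))
pointer [0.613  0.1045 0.195 ] mark [0.5751 0.1578 0.195 ]
bar tri (array([0.4695, 0.1113, 0.2501]), np.float64(0.00213895984281078))
mark tri (array([0.5753, 0.1578, 0.1957]), np.float64(0.000721286654308929))
0.04588913154728236
0.045067973161776895
0.04423308663506309
0.04338472628166471
```

```bash
cat > go.py <<'E'
from h import *
import sys
np.set_printoptions(precision=3,suppress=True)
# args: x y z yawdeg(tool x axis)
s=ctrl.sense();M=R.from_quat(s["orientation"]).as_matrix()
yaw=np.degrees(np.arctan2(M[1,0],M[0,0]))
print("t %.2f"%s["clock"],"pos",s["position"],"yaw %.1f"%yaw,"tilt",M[:,2],"q",s["qpos"],"F",s["force"],"T",s["ft_torque"],"gap",s["finger_gap"],"gf",s["grasp_force"])
if len(sys.argv)>3:
    d=M.T@(np.array([float(a) for a in sys.argv[1:4]])-s["position"])/.25
    print("shares",d,"rows>=",np.linalg.norm(d)*6)
if len(sys.argv)>4:
    print("turn deg (tool z, q6+)",-(float(sys.argv[4])-yaw), "mod180",(-(float(sys.argv[4])-yaw)+90)%180-90)
E
python3 -m inch '0 0 -0.16 -0.2;0 0 -0.32 -0.4;0 0 -0.48 -0.6;0 0 -0.64 -0.8;0 0 -0.8 -1;0 0 -0.8 -1' 50; python3 go.py 0.661 0.148 0.40 -171
```

```text
clock: 1.7
position: [0.1581, -0.582, 0.4409]
orientation: [0.922, 0.387, -0.002, 0.007]
force: [0.6, -1.5, 0.7]
finger_gap: 0.584
grasp_force: 0.0
t 1.70 pos [ 0.158 -0.582  0.441] yaw 45.5 tilt [ 0.002 -0.015 -1.   ] q [-1.42   0.245  1.175  0.     1.706 -0.644] F [ 0.645 -1.506  0.72 ] T [-0.043  0.001 -0.04 ] gap 0.5840951198827156 gf 0.0
shares [ 3.494 -0.612  0.125] rows>= 21.297333132436712
turn deg (tool z, q6+) 216.52209284279724 mod180 36.522092842797235
```

```bash
python3 -m inch '0.16 -0.03 0 -0.2;0.32 -0.06 0 -0.4;0.48 -0.09 0 -0.6;0.64 -0.12 0 -0.8;0.8 -0.15 0 -1;1 -0.175 0 -1;1 -0.175 0 -1' >/dev/null; python3 go.py 0.661 0.148 0.40 -171
```

```text
t 2.28 pos [ 0.305 -0.366  0.432] yaw 75.4 tilt [ 0.002  0.002 -1.   ] q [-1.023  0.048  1.432  0.003  1.662 -0.769] F [-0.205  0.615  0.278] T [ 0.028 -0.025  0.059] gap 0.5833167161470758 gf 0.0
shares [2.347 0.861 0.134] rows>= 15.019986091555953
turn deg (tool z, q6+) 246.43211329282138 mod180 66.43211329282138
```

```bash
python3 -m inch '0.15 0.05 0 -0.2;0.3 0.1 0 -0.4;0.45 0.16 0 -0.6;0.6 0.22 0 -0.8;0.75 0.28 0 -1;0.9 0.33 0 -1;1 0.37 0 -1' >/dev/null; python3 go.py 0.661 0.148 0.40 -171
```

```text
t 2.87 pos [ 0.457 -0.15   0.431] yaw 105.3 tilt [ 0.001  0.001 -1.   ] q [-0.461  0.056  1.425  0.001  1.661 -0.728] F [ 0.291 -0.088 -0.162] T [-0.047  0.013  0.045] gap 0.585041062086541 gf 0.0
shares [0.934 1.101 0.127] rows>= 8.696765810178785
turn deg (tool z, q6+) 276.29298164948295 mod180 -83.70701835051705
```

```bash
python3 -m inch '0.11 0.12 0 -0.2;0.22 0.24 0 -0.4;0.33 0.36 0 -0.6;0.44 0.48 0 -0.8;0.55 0.6 0 -1;0.66 0.72 0 -1;0.77 0.84 0 -1;0.9 1 0 -1;0.93 1 0 -1' >/dev/null; python3 go.py 0.661 0.148 0.30 -171
```

```text
t 3.62 pos [0.639 0.141 0.43 ] yaw 135.3 tilt [ 0.     0.002 -1.   ] q [ 0.111  0.341  1.066  0.002  1.734 -0.68 ] F [-0.27  -0.243 -0.055] T [ 0.    -0.032  0.023] gap 0.5809104825754758 gf 0.0
shares [-0.045  0.081  0.518] rows>= 3.157746834516976
turn deg (tool z, q6+) 306.3256752510664 mod180 -53.6743247489336
```

```bash
python3 -m inch '0 0 0 -0.2;0 0 0 -0.4;0 0 0 -0.6;0 0 0 -0.8;0 0 0 -1;0 0 0 -1' >/dev/null; python3 go.py 0.661 0.148 0.27 -171
```

```text
t 4.12 pos [0.636 0.137 0.431] yaw 165.4 tilt [-0. -0. -1.] q [ 0.106  0.335  1.072 -0.     1.735 -1.21 ] F [ 0.258  0.401 -0.152] T [-0.048 -0.058  0.018] gap 0.5837710517161313 gf 0.0
shares [-0.086  0.068  0.644] rows>= 3.918743748327504
turn deg (tool z, q6+) 336.3837387356522 mod180 -23.616261264347827
```

```bash
python3 -m inch '-0.04 0.03 0.1 -0.2;-0.086 0.068 0.25 -0.4;-0.086 0.068 0.4 -0.6;-0.086 0.068 0.55 -0.79;-0.086 0.068 0.6 -0.79;-0.086 0.068 0.6 -0.79' >/dev/null; python3 go.py 0.661 0.148 0.208 -171; python3 - <<'E'
from h import *
a=snap("top","t1");b=snap("side","s1")
cv2.imwrite("pics/c1.png",np.hstack([cv2.resize(a[120:260,200:320],(400,467),interpolation=2),cv2.resize(b[140:240,260:360],(400,467),interpolation=2)])[:,:,::-1])
E
```

```text
t 4.62 pos [0.658 0.148 0.276] yaw -171.3 tilt [-0.009 -0.001 -1.   ] q [ 0.118  0.44   1.269 -0.     1.442 -1.604] F [-0.397  0.08   0.744] T [ 0.031 -0.002 -0.053] gap 0.587830697308538 gf 0.0
shares [-0.014 -0.     0.271] rows>= 1.6311258959624926
turn deg (tool z, q6+) -0.2930717361855102 mod180 -0.2930717361855102
```

View pics/c1.png

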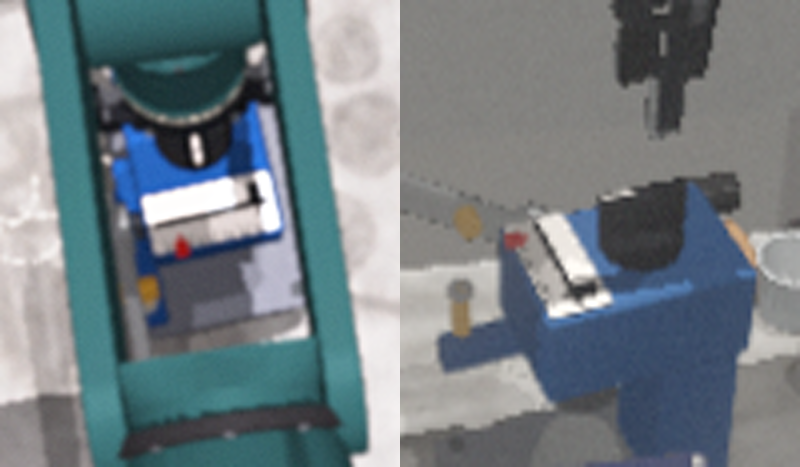

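Left: the gripper above the knob, with the pointer (255,190) and mark (182,245) still visible from the top. Right: the fingers are above and square to the wing. I'll descend and grip.

```bash
python3 -m inch '0 0 0.1 0;0 0 0.2 0;0 0 0.27 0;0 0 0.29 0;0 0 0.29 0;0 0 0.29 0' 50 60; python3 -m inch '0 0 0 0;0 0 0 0;0 0 0 0;0 0 0 0;0 0 0 0;0 0 0 0' 5 60; python3 go.py 0.661 0.148 0.208 
```

```text
clock: 5.22
position: [0.6625, 0.1486, 0.2111]
orientation: [-0.077, 0.997, 0.0, 0.002]
force: [0.8, 0.8, 0.8]
finger_gap: 0.587
grasp_force: 0.0
clock: 5.72
position: [0.662, 0.1484, 0.2107]
orientation: [-0.078, 0.997, -0.0, 0.001]
force: [-0.9, -2.4, 5.9]
finger_gap: 0.16
grasp_force: 59.2
t 5.72 pos [0.662 0.148 0.211] yaw -171.1 tilt [ 0.003  0.    -1.   ] q [ 0.119  0.486  1.353 -0.     1.299 -1.608] F [-0.917 -2.421  5.879] T [-0.127  0.145  0.062] gap 0.15999223504479315 gf 59.20790612697601
shares [ 0.004 -0.001  0.011] rows>= 0.06901873280013612
```

```bash
python3 -m inch '0 0 0 0.2;0 0 0 0.4;0 0 0 0.6;0 0 0 0.8;0 0 0 1;0 0 0 1'; python3 go.py; python3 -m inch '0 0 0 0.2;0 0 0 0.4;0 0 0 0.6;0 0 0 0.8;0 0 0 1;0 0 0 1';python3 - <<'E'
from seg import *
t=snap("top","t2")
P=lambda c:atz("top",c,.195)
for a,c,m in cen(mask(t,"black",(240,165,290,190))): print(a,c,P(c))
for a,c,m in cen(mask(t,"red",(240,180,290,205))): print(a,c,P(c))
E
python3 go.py
```

```text
clock: 6.22
position: [0.662, 0.1479, 0.2106]
orientation: [0.186, 0.983, -0.0, 0.001]
force: [-0.9, -2.2, 7.0]
finger_gap: 0.158
grasp_force: 59.3
t 6.22 pos [0.662 0.148 0.211] yaw 158.6 tilt [ 0.003 -0.001 -1.   ] q [ 0.119  0.486  1.353 -0.001  1.299 -1.078] F [-0.948 -2.215  6.97 ] T [-0.365  0.138 -0.05 ] gap 0.15756199678981866 gf 59.33342099189758
clock: 6.72
position: [0.6617, 0.1475, 0.2106]
orientation: [0.434, 0.901, -0.0, 0.001]
force: [-2.0, -3.5, 6.6]
finger_gap: 0.155
grasp_force: 59.4
80 [258.4375 166.8875] [0.6418 0.1464 0.195 ]
27 [285.8889 177.5926] [0.6141 0.0811 0.195 ]
19 [274.7895 167.5263] [0.6392 0.1071 0.195 ]
16 [270.  179.5] [0.6105 0.1194 0.195 ]
17 [254.2353 194.0588] [0.5764 0.1581 0.195 ]
t 6.77 pos [0.662 0.148 0.211] yaw 128.8 tilt [ 0.002 -0.001 -1.   ] q [ 0.118  0.486  1.353 -0.002  1.3   -0.559] F [-2.019 -3.261  6.474] T [-0.608  0.329 -0.068] gap 0.1592639724300885 gf 59.42164957523346
```

```bash
for i in 1; do :; done; python3 -m inch '0 0 0 0.2;0 0 0 0.4;0 0 0 0.6;0 0 0 0.8;0 0 0 1;0 0 0 1'>/dev/null; python3 -m inch '0 0 0 0.2;0 0 0 0.4;0 0 0 0.6;0 0 0 0.8;0 0 0 1;0 0 0 1'>/dev/null; python3 -m inch '0 0 0 0.2;0 0 0 0.4;0 0 0 0.6;0 0 0 0.8;0 0 0 1;0 0 0 1'; python3 go.py;python3 -m inch '0 0 0 0.2;0 0 0 0.4;0 0 0 0.6;0 0 0 0.8;0 0 0 1;0 0 0 1'>/dev/null;  python3 -m inch '0 0 0 0.2;0 0 0 0.4;0 0 0 0.6;0 0 0 0.8;0 0 0 1;0 0 0 1'; python3 go.py
python3 - <<'E'
from seg import *
t=snap("top","t3")
cv2.imwrite("pics/c3.png",cv2.resize(t[160:220,220:300],(800,600),interpolation=2)[:,:,::-1])
P=lambda c:atz("top",c,.195)
for a,c,m in cen(mask(t,"black",(240,165,290,190))): print(a,c,P(c))
for a,c,m in cen(mask(t,"red",(240,180,290,205))): print(a,c,P(c))
E
```

```text
clock: 8.27
position: [0.6604, 0.1477, 0.2106]
orientation: [0.944, 0.331, -0.0, 0.001]
force: [-4.9, -3.0, 9.6]
finger_gap: 0.157
grasp_force: 59.7
t 8.27 pos [0.66  0.148 0.211] yaw 38.6 tilt [-0.    -0.001 -1.   ] q [ 0.119  0.486  1.354 -0.001  1.302  1.016] F [-4.91  -3.019  9.626] T [-0.567  0.844 -0.072] gap 0.1570269812736591 gf 59.74773108959198
clock: 9.27
position: [0.6603, 0.1485, 0.2106]
orientation: [0.983, -0.185, -0.0, 0.0]
force: [-5.6, -0.6, 8.4]
finger_gap: 0.161
grasp_force: 59.7
t 9.27 pos [0.66  0.149 0.211] yaw -21.4 tilt [-0.001  0.    -1.   ] q [0.119 0.486 1.354 0.    1.302 2.063] F [-5.633 -0.61   8.448] T [-0.183  0.979 -0.051] gap 0.16069930293459636 gf 59.7492653131485
70 [257.8857 166.6429] [0.6424 0.1477 0.195 ]
30 [285.5333 176.9667] [0.6157 0.0819 0.195 ]
12 [253.6667 183.5833] [0.6017 0.1589 0.195 ]
8 [241.25  188.375] [0.5909 0.1889 0.195 ]
17 [254.2353 194.0588] [0.5764 0.1581 0.195 ]
```

View pics/c3.png

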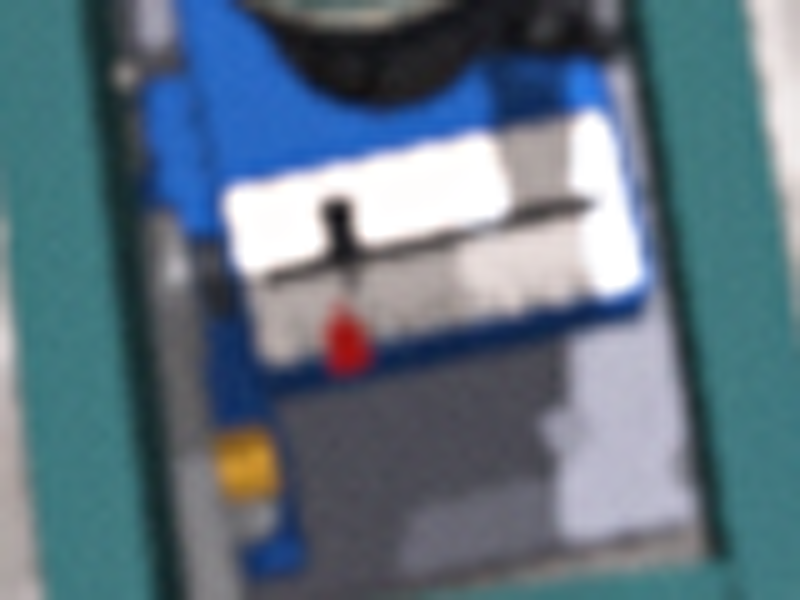

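The pointer body is at (340,228), with its needle ending at (351,292). The red mark's tip is at (342,308), so the pointer is still about 3 mm short on the right. I'll measure this to sub-pixel accuracy.

```bash
cat > off.py <<'E'
from seg import *
import sys
# offset (mark - pointer) along press y, by intensity weighted centroids on averaged pictures
n=sys.argv[1]; ims=[imaging.snapshot("top") for _ in range(4)]
t=np.mean(ims,0);cv2.imwrite(f"pics/{n}.png",t[:,:,::-1].astype(np.uint8))
v=np.array([-np.sin(np.radians(11.15)),np.cos(np.radians(11.15)),0])
g=t.mean(2);red=np.clip(t[...,0]-np.maximum(t[...,1],t[...,2])-60,0,None)
Y,X=np.mgrid[0:420,0:560]
def c(w,x0,x1,y0,y1):
    w=w[y0:y1,x0:x1];return np.array([(w*X[y0:y1,x0:x1]).sum(),(w*Y[y0:y1,x0:x1]).sum()])/w.sum()
m=c(red,248,262,186,200);M=v@atz("top",m,.196)
for r in range(188,199): 
    if red[r,248:262].sum()>80: q=c(red,248,262,r,r+1);print("red",r,q[0].round(2),(1000*(v@atz("top",q,.196)-M)).round(2),red[r,248:262].sum().round())
for r in range(178,191):
    d=np.clip(200-g[r],0,None)if r<185 else np.clip(np.median(g[r,249:262])-12-g[r],0,None)
    if d[249:260].sum()>5: q=c(d[None],249,260,0,1) if 0 else np.array([(d[249:260]*np.arange(249,260)).sum()/d[249:260].sum(),r]);print("ptr",r,q[0].round(2),"mark-ptr mm",(1000*(M-v@atz("top",q,.197))).round(2),d[249:260].sum().round())
E
python3 off.py t4
```

```text
red 192 253.92 -0.46 98.0
red 193 254.05 -0.22 176.0
red 194 254.24 -0.15 206.0
red 195 254.34 0.15 207.0
red 196 254.17 1.05 89.0
ptr 180 253.26 mark-ptr mm 5.19 280.0
ptr 181 253.24 mark-ptr mm 4.63 401.0
ptr 182 253.44 mark-ptr mm 4.59 384.0
ptr 183 253.81 mark-ptr mm 4.9 392.0
ptr 184 255.09 mark-ptr mm 7.38 692.0
ptr 185 254.37 mark-ptr mm 5.18 183.0
ptr 186 253.52 mark-ptr mm 2.66 218.0
ptr 187 251.43 mark-ptr mm -2.73 73.0
ptr 188 254.08 mark-ptr mm 2.94 41.0
ptr 189 254.56 mark-ptr mm 3.52 23.0
ptr 190 254.03 mark-ptr mm 1.76 25.0
```

```bash
python3 -m inch '0 0 0 0.15;0 0 0 0.3;0 0 0 0.42;0 0 0 0.5;0 0 0 0.5;0 0 0 0.5'>/dev/null; python3 go.py; python3 off.py t5;python3 - <<'E'
import cv2
a=cv2.imread("pics/t5.png");cv2.imwrite("pics/c5.png",cv2.resize(a[172:202,236:276],(800,600),interpolation=cv2.INTER_NEAREST))
E
```

```text
t 10.02 pos [0.66  0.149 0.211] yaw -36.1 tilt [-0.  0. -1.] q [0.119 0.486 1.354 0.001 1.302 2.32 ] F [-5.347  0.195  9.099] T [-0.019  0.891 -0.091] gap 0.15671092135556985 gf 59.70871925354004
red 192 253.93 -0.47 102.0
red 193 254.06 -0.26 178.0
red 194 254.23 -0.12 206.0
red 195 254.33 0.16 205.0
red 196 254.18 1.03 90.0
ptr 180 251.61 mark-ptr mm 1.34 125.0
ptr 181 251.63 mark-ptr mm 0.87 320.0
ptr 182 251.86 mark-ptr mm 0.89 365.0
ptr 183 252.03 mark-ptr mm 0.75 375.0
ptr 184 253.65 mark-ptr mm 4.03 593.0
ptr 185 252.73 mark-ptr mm 1.36 134.0
ptr 186 252.36 mark-ptr mm -0.04 175.0
ptr 187 251.23 mark-ptr mm -3.2 231.0
ptr 188 252.03 mark-ptr mm -1.85 83.0
ptr 189 253.41 mark-ptr mm 0.85 36.0
ptr 190 253.61 mark-ptr mm 0.79 34.0
```

View pics/c5.png

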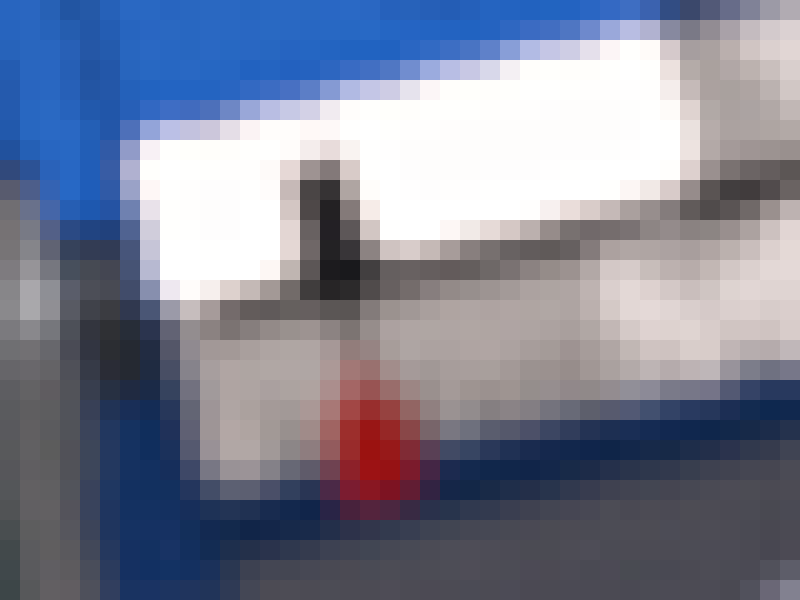

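The needle and the mark's tip now line up at about (358,345), with under 1 mm left. I'll add 1.5°, release and rise.

```bash
python3 -m inch '0 0 0 0.05;0 0 0 0.05;0 0 0 0.05'>/dev/null; python3 -m inch '0 0 0 0;0 0 0 0;0 0 0 0;0 0 0 0;0 0 0 0' 55; python3 -m inch '0 0 -0.1 0;0 0 -0.25 0;0 0 -0.4 0;0 0 -0.55 0;0 0 -0.6 0;0 0 -0.6 0;0 0 -0.6 0'; python3 go.py; python3 off.py t6; python3 - <<'E'
from seg import *
s=np.mean([imaging.snapshot("side") for _ in range(4)],0);cv2.imwrite("pics/s6.png",s[:,:,::-1])
b=cv2.imread("pics/s6.png");a=cv2.imread("pics/t6.png")
cv2.imwrite("pics/c6.png",np.hstack([cv2.resize(a[172:202,236:276],(400,300),interpolation=0),cv2.resize(b[176:206,276:316],(400,300),interpolation=0)]))
v=np.array([-np.sin(np.radians(11.15)),np.cos(np.radians(11.15)),0])
for c,z in(("top",.196),("side",.196)):
  for n in("pointer_tip","mark_tip"):
    for k in imaging.landmark_of(n,c)[:2]: print(c,n,k["xy"],k["conf"],v@atz(c,k["xy"],z))
# bar
for im,c,B in((a,"top",(225,205,305,260)),(b,"side",(235,160,270,215))):
  print([(x[0],x[1]) for x in cen(mask(im[:,:,::-1].copy(),"red",B))][:1])
E
```

```text
clock: 10.88
position: [0.6611, 0.1485, 0.2086]
orientation: [0.947, -0.322, -0.0, -0.0]
force: [0.1, -0.6, 0.7]
finger_gap: 0.643
grasp_force: 0.0
clock: 11.47
position: [0.6615, 0.1485, 0.3596]
orientation: [0.947, -0.322, 0.001, -0.0]
force: [-0.2, 0.3, -0.9]
finger_gap: 0.644
grasp_force: 0.0
t 11.47 pos [0.661 0.149 0.36 ] yaw -37.6 tilt [ 0.002  0.    -1.   ] q [0.119 0.398 1.14  0.    1.602 2.346] F [-0.215  0.293 -0.867] T [-0.015 -0.005  0.01 ] gap 0.6435838174930965 gf 0.0
red 192 253.93 -0.47 100.0
red 193 254.04 -0.23 180.0
red 194 254.22 -0.11 205.0
red 195 254.34 0.13 207.0
red 196 254.18 1.03 89.0
ptr 180 251.58 mark-ptr mm 1.28 121.0
ptr 181 251.39 mark-ptr mm 0.33 351.0
ptr 182 251.64 mark-ptr mm 0.39 386.0
ptr 183 251.94 mark-ptr mm 0.55 388.0
ptr 184 253.87 mark-ptr mm 4.53 693.0
ptr 185 252.58 mark-ptr mm 1.01 163.0
ptr 186 251.75 mark-ptr mm -1.45 139.0
ptr 187 250.99 mark-ptr mm -3.76 238.0
ptr 188 252.06 mark-ptr mm -1.79 77.0
ptr 189 253.24 mark-ptr mm 0.45 30.0
ptr 190 253.52 mark-ptr mm 0.58 31.0
top pointer_tip [252.6, 187.0] 0.52 0.043789635130290425
top mark_tip [254.4, 189.0] 0.6 0.04063174331360084
side pointer_tip [293.2, 189.8] 0.44 0.04194440166725737
[]
[(np.int32(192), array([248.3281, 187.5677]))][ WARN:0@2.792] global loadsave.cpp:1063 imwrite_ Unsupported depth image for selected encoder is fallbacked to CV_8U.
```

View pics/c6.png

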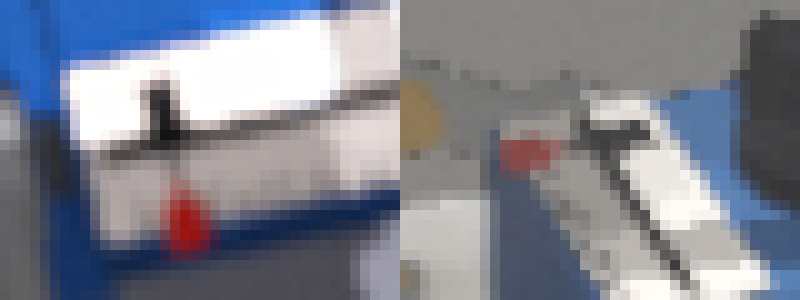

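The top view shows the needle at (175,160) meeting the mark's tip at (180,185). They are opposite each other and the hand is off the knob. Next is the lever: I turn the tool to yaw 101° and go over the bar.

```bash
python3 go.py 0.470 0.112 0.34 101; python3 -m inch '0 0 0 -0.2;0 0 0 -0.4;0 0 0 -0.6;0 0 0 -0.8;0 0 0 -1;0 0 0 -1' 60 >/dev/null;  python3 -m inch '0 0 0 -0.2;0 0 0 -0.4;0 0 0 -0.6;0 0 0 -0.8;0 0 0 -1;0 0 0 -1'>/dev/null;  python3 -m inch '0 0 0 -0.2;0 0 0 -0.4;0 0 0 -0.6;0 0 0 -0.8;0 0 0 -1;0 0 0 -1'>/dev/null; python3 go.py 0.470 0.112 0.34 101
```

```text
t 12.07 pos [0.661 0.148 0.359] yaw -37.6 tilt [-0.  0. -1.] q [0.119 0.399 1.14  0.    1.603 2.346] F [ 0.716  0.222 -0.614] T [-0.045 -0.059  0.002] gap 0.6461972103397791 gf 0.0
shares [-0.517  0.582  0.075] rows>= 4.689493355173649
turn deg (tool z, q6+) -138.57147241273378 mod180 41.42852758726622
t 13.57 pos [0.661 0.149 0.359] yaw 52.3 tilt [ 0.  0. -1.] q [0.119 0.398 1.14  0.    1.603 0.776] F [-0.75   0.101 -0.344] T [-0.014  0.027  0.017] gap 0.7028562374004349 gf 0.0
shares [-0.583 -0.516  0.075] rows>= 4.690846139991417
turn deg (tool z, q6+) -48.66091441309852 mod180 -48.66091441309852
```

```bash
python3 -m inch '-0.12 -0.1 0 -0.2;-0.24 -0.2 0 -0.4;-0.36 -0.3 0 -0.6;-0.48 -0.42 0 -0.8;-0.583 -0.516 0 -1;-0.583 -0.516 0 -1' >/dev/null; python3 -m inch '0 0 0.02 -0.2;0 0 0.05 -0.4;0 0 0.075 -0.622;0 0 0.075 -0.622;0 0 0.075 -0.622;0 0 0.075 -0.622' >/dev/null; python3 go.py 0.470 0.112 0.228 101; python3 - <<'E'
from seg import *
a=snap("top","t7");b=snap("side","s7")
cv2.imwrite("pics/c7.png",np.hstack([cv2.resize(a[190:290,210:320],(400,364),interpolation=2),cv2.resize(b[130:230,210:320],(400,364),interpolation=2)])[:,:,::-1])
E
```

```text
t 14.57 pos [0.47  0.112 0.34 ] yaw 100.7 tilt [ 0.  0. -1.] q [ 0.09   0.099  1.587  0.     1.455 -0.097] F [ 0.802 -0.022 -0.324] T [-0.019  0.011  0.043] gap 0.7077455419752198 gf 0.0
shares [ 0.002 -0.001  0.45 ] rows>= 2.6991585602726804
turn deg (tool z, q6+) -0.27282309615701195 mod180 -0.27282309615701195
```

View pics/c7.png

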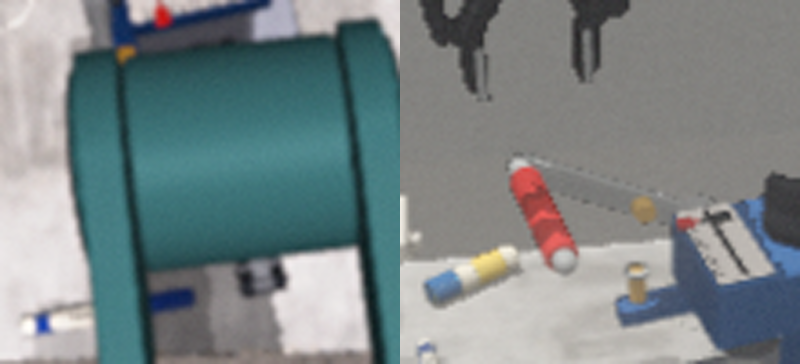

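The side view shows the fingers at (483,95) and (590,80), straddling the bar centred at (543,215). I'll descend and grip it.

```bash
python3 -m inch '0 0 0.12 0;0 0 0.26 0;0 0 0.38 0;0 0 0.44 0;0 0 0.445 0;0 0 0.445 0;0 0 0.445 0' 60 50; python3 -m inch '0 0 0 0;0 0 0 0;0 0 0 0;0 0 0 0;0 0 0 0;0 0 0 0' 15 50; python3 go.py
```

```text
clock: 15.25
position: [0.4711, 0.1118, 0.2301]
orientation: [0.636, 0.772, 0.001, 0.001]
force: [0.7, 1.3, 0.0]
finger_gap: 0.702
grasp_force: 0.0
clock: 15.75
position: [0.4703, 0.1116, 0.2293]
orientation: [0.635, 0.772, 0.0, 0.0]
force: [-0.7, -0.3, 2.9]
finger_gap: 0.264
grasp_force: 48.9
t 15.75 pos [0.47  0.112 0.229] yaw 101.1 tilt [ 0.001  0.    -1.   ] q [ 0.09   0.192  1.757 -0.     1.192 -0.103] F [-0.69  -0.339  2.887] T [-0.095 -0.079 -0.086] gap 0.26427291353423027 gf 48.8876473903656
```

```bash
python3 -m inch '0 -0.012 0.022 0;0 -0.025 0.048 0;0 -0.037 0.074 0;0 -0.047 0.101 0;0 -0.056 0.128 0;0 -0.064 0.155 0;0 -0.071 0.182 0;0 -0.076 0.209 0;0 -0.08 0.237 0;0 -0.083 0.264 0;0 -0.085 0.292 0;0 -0.086 0.32 0;0 -0.086 0.32 0'; python3 go.py
```

```text
clock: 16.83
position: [0.45, 0.1077, 0.1487]
orientation: [0.636, 0.772, 0.001, 0.001]
force: [1.2, 0.3, 5.0]
finger_gap: 0.263
grasp_force: 56.6
t 16.83 pos [0.45  0.108 0.149] yaw 101.1 tilt [ 0.002  0.001 -1.   ] q [ 0.085  0.264  1.899  0.     0.977 -0.108] F [1.228 0.27  4.953] T [ 0.123 -0.476 -0.022] gap 0.2632689037080567 gf 56.63517236709595
```

```bash
python3 -m inch '0 0 0.022 0;0 0.001 0.044 0;0 0.003 0.066 0;0 0.006 0.089 0;0 0.006 0.089 0'|grep force; python3 -m inch '0 0.001 0.008 0;0 0.003 0.016 0;0 0.004 0.022 0;0 0.004 0.022 0'|grep force; python3 go.py
```

```text
force: [-1.9, -0.1, 8.5]
grasp_force: 58.8
force: [-2.2, -1.0, 6.6]
grasp_force: 59.4
t 17.58 pos [0.451 0.108 0.122] yaw 101.1 tilt [ 0.  0. -1.] q [ 0.086  0.308  1.923  0.     0.91  -0.108] F [-2.245 -1.037  6.644] T [ 0.013 -0.286 -0.023] gap 0.2619771739395099 gf 59.38859581947327
```

```bash
python3 -m inch '0 0.002 0.011 0;0 0.0043 0.022 0;0 0.0043 0.022 0'|grep ' force\|^force'; python3 -m inch '0 0.002 0.011 0;0 0.005 0.022 0;0 0.005 0.022 0'|grep '^force'; python3 -m inch '0 0.003 0.011 0;0 0.006 0.0215 0;0 0.006 0.0215 0'|grep '^force'; python3 go.py
```

```text
force: [-2.8, 0.2, 6.2]
force: [-1.9, -1.3, 6.1]
force: [-2.5, -0.8, 4.6]
t 18.33 pos [0.454 0.109 0.105] yaw 101.1 tilt [-0.002 -0.    -1.   ] q [ 0.087  0.339  1.932 -0.     0.872 -0.107] F [-2.523 -0.829  4.587] T [-0.07   0.089 -0.029] gap 0.262922261107281 gf 61.14342927932739
```

```bash
python3 -m inch '0 0.003 0.011 0;0 0.003 0.011 0'|grep '^force'; python3 -m inch '0 0.003 0.011 0;0 0.003 0.011 0'|grep '^force'; python3 -m inch '0 0.004 0.011 0;0 0.004 0.011 0'|grep '^force';  python3 go.py
```

```text
force: [-3.8, -1.1, 8.7]
force: [-2.8, -0.1, 3.9]
force: [-4.7, -1.6, 6.8]
t 18.83 pos [0.456 0.109 0.096] yaw 101.1 tilt [-0.002 -0.    -1.   ] q [ 0.087  0.356  1.935 -0.     0.853 -0.106] F [-4.683 -1.61   6.816] T [-0.084  0.034 -0.003] gap 0.26240328025806475 gf 61.995643973350525
```

```bash
python3 -m inch '0 0.002 0.0054 0;0 0.002 0.0054 0'|grep '^force'; python3 -m inch '0 0.002 0.0054 0;0 0.002 0.0054 0'|grep '^force'; python3 -m inch '0 0.002 0.0054 0;0 0.002 0.0054 0'|grep '^force'; python3 go.py
```

```text
force: [-5.6, -1.7, 7.0]
force: [-6.5, -1.6, 9.6]
force: [-4.3, -2.5, 5.0]
t 19.33 pos [0.457 0.109 0.092] yaw 101.1 tilt [-0.003 -0.001 -1.   ] q [ 0.088  0.364  1.936 -0.     0.845 -0.106] F [-4.298 -2.495  4.989] T [-0.24   0.28  -0.029] gap 0.25931403060713454 gf 62.53629684448242
```

```bash
python3 -m inch '0 0.002 0.0054 0;0 0.002 0.0054 0'|grep '^force'; python3 -m inch '0 0.002 0.0054 0;0 0.002 0.0054 0'|grep '^force'; python3 go.py
```

```text
force: [-5.3, -2.8, 5.7]
force: [-5.7, -2.6, 6.6]
t 19.67 pos [0.458 0.109 0.09 ] yaw 101.1 tilt [-0.003 -0.001 -1.   ] q [ 0.088  0.37   1.936 -0.     0.839 -0.106] F [-5.745 -2.618  6.578] T [-0.178  0.055  0.03 ] gap 0.2638576873338782 gf 62.702085971832275
```

```bash
python3 -m inch '0 0.002 0.0054 0;0 0.002 0.0054 0'|grep '^force'; python3 -m inch '0 0.002 0.0054 0;0 0.002 0.0054 0'|grep '^force'; python3 -m inch '0 0.002 0.0054 0;0 0.002 0.0054 0'|grep '^force'; python3 go.py
```

```text
force: [-6.7, -2.3, 8.0]
force: [-4.7, -2.7, 4.7]
force: [-5.5, -2.6, 5.1]
t 20.17 pos [0.46  0.11  0.085] yaw 101.1 tilt [-0.003 -0.001 -1.   ] q [ 0.088  0.378  1.937 -0.     0.83  -0.105] F [-5.504 -2.611  5.144] T [-0.318  0.398 -0.012] gap 0.26262472374150625 gf 63.281975984573364
```

```bash
python3 -m inch '0 0.002 0.0054 0;0 0.002 0.0054 0'|grep '^force'; python3 -m inch '0 0.002 0.0054 0;0 0.002 0.0054 0'|grep '^force'; python3 go.py
```

```text
force: [-5.5, -3.2, 6.7]
force: [-6.9, -3.0, 8.4]
t 20.50 pos [0.461 0.11  0.083] yaw 101.1 tilt [-0.003 -0.001 -1.   ] q [ 0.088  0.384  1.937 -0.     0.824 -0.105] F [-6.881 -2.955  8.435] T [-0.24   0.153 -0.036] gap 0.26206432594297824 gf 63.425517082214355
```

```bash
python3 -m inch '0 0.002 0.0054 0;0 0.002 0.0054 0'|grep '^force'; python3 -m inch '0 0.002 0.0054 0;0 0.002 0.0054 0'|grep '^force'; python3 go.py
```

```text
force: [-7.4, -3.3, 8.5]
force: [-4.4, -1.9, 4.6]
t 20.83 pos [0.461 0.11  0.08 ] yaw 101.1 tilt [-0.004 -0.001 -1.   ] q [ 0.088  0.39   1.937 -0.     0.819 -0.105] F [-4.403 -1.877  4.644] T [-0.318  0.357 -0.007] gap 0.25598920594220165 gf 63.87001276016235
```

```bash
python3 -m inch '0 0.002 0.0054 0;0 0.002 0.0054 0'|grep '^force'; python3 -m inch '0 0.002 0.0054 0;0 0.002 0.0054 0'|grep '^force'; python3 go.py
```

```text
force: [-5.0, -2.5, 6.0]
force: [-6.4, -2.3, 8.3]
t 21.17 pos [0.462 0.11  0.077] yaw 101.1 tilt [-0.003 -0.001 -1.   ] q [ 0.089  0.395  1.937 -0.     0.813 -0.105] F [-6.387 -2.292  8.28 ] T [-0.265  0.307  0.034] gap 0.2660270249429214 gf 64.1738498210907
```

```bash
python3 -m inch '0 0.0025 0.0054 0;0 0.0025 0.0054 0'|grep '^force'; python3 -m inch '0 0.0025 0.0054 0;0 0.0025 0.0054 0'|grep '^force'; python3 go.py; python3 - <<'E'
from h import *
b=snap("side","s8");cv2.imwrite("pics/c8.png",cv2.resize(b[140:240,220:340],(720,600),interpolation=2)[:,:,::-1])
E
```

```text
force: [-8.3, -2.6, 12.4]
force: [-6.5, -2.7, 11.6]
t 21.50 pos [0.463 0.11  0.075] yaw 101.1 tilt [-0.004 -0.001 -1.   ] q [ 0.089  0.4    1.937 -0.001  0.809 -0.104] F [-6.495 -2.734 11.64 ] T [-0.395  0.909 -0.02 ] gap 0.2630069464988753 gf 65.1983106136322
```

View pics/c8.png

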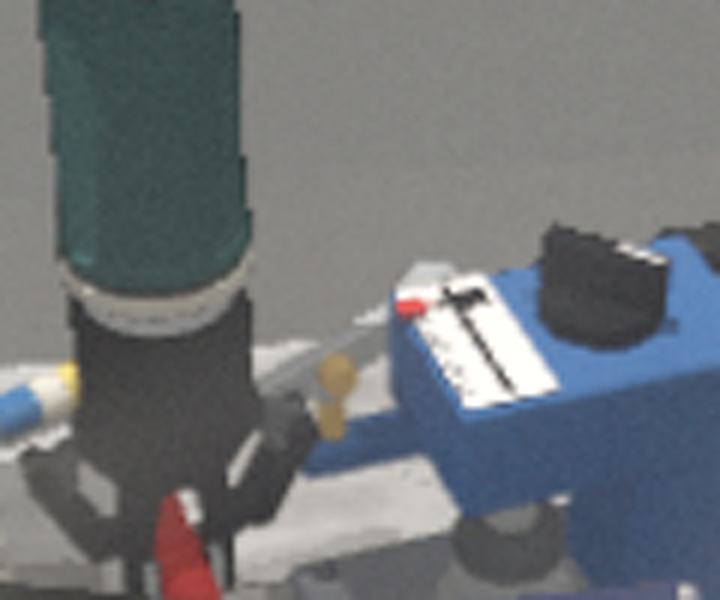

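The side view shows the brass nose (338,375) resting on the stop screw (333,415), and the force is starting to rise. I'll press on.

```bash
python3 -m inch '0 0.0015 0.004 0;0 0.0015 0.004 0'|grep '^force'; python3 -m inch '0 0.0015 0.004 0;0 0.0015 0.004 0'|grep '^force'; python3 -m inch '0 0.0015 0.004 0;0 0.0015 0.004 0'|grep '^force'; python3 go.py
```

```text
force: [-6.9, -2.6, 14.9]
force: [-8.2, -3.8, 19.2]
force: [-11.3, -3.6, 25.0]
t 22.05 pos [0.464 0.111 0.073] yaw 101.1 tilt [-0.004 -0.001 -1.   ] q [ 0.089  0.405  1.936 -0.001  0.804 -0.104] F [-11.345  -3.558  24.988] T [-0.427  1.315  0.011] gap 0.2617185937520964 gf 66.52910113334656
```

```bash
python3 -m inch '0 0 0 0;0 0 0 0;0 0 0 0;0 0 0 0;0 0 0 0;0 0 0 0;0 0 0 0'|grep '^force'; python3 -m inch '0 0 0 0;0 0 0 0;0 0 0 0;0 0 0 0;0 0 0 0;0 0 0 0;0 0 0 0'|grep '^force'; python3 go.py 0.4703 0.1116 0.2293
```

```text
force: [-10.7, -4.1, 24.5]
force: [-10.3, -3.9, 24.2]
t 23.22 pos [0.464 0.111 0.073] yaw 101.1 tilt [-0.004 -0.001 -1.   ] q [ 0.089  0.405  1.936 -0.001  0.804 -0.104] F [-10.275  -3.899  24.177] T [-0.439  1.252 -0.032] gap 0.26228074854255534 gf 66.47743821144104
shares [-0.001  0.022 -0.625] rows>= 3.754654433095494
```

```bash
python3 -m inch '0 -0.003 -0.015 0;0 -0.01 -0.03 0;0 -0.022 -0.059 0;0 -0.034 -0.089 0;0 -0.043 -0.115 0;0 -0.051 -0.142 0;0 -0.057 -0.17 0;0 -0.063 -0.197 0;0 -0.067 -0.225 0;0 -0.07 -0.252 0;0 -0.072 -0.28 0;0 -0.073 -0.308 0;0 -0.072 -0.336 0;0 -0.07 -0.364 0;0 -0.067 -0.392 0;0 -0.063 -0.419 0;0 -0.063 -0.419 0'; python3 -m inch '0 0.006 -0.027 0;0 0.012 -0.054 0;0 0.02 -0.081 0;0 0.029 -0.108 0;0 0.04 -0.135 0;0 0.051 -0.161 0;0 0.06 -0.178 0;0 0.067 -0.19 0;0 0.067 -0.19 0'; python3 go.py 0.4703 0.1116 0.2293
```

```text
clock: 24.63
position: [0.4531, 0.1083, 0.1785]
orientation: [0.636, 0.772, 0.001, 0.001]
force: [1.9, -0.4, 2.1]
finger_gap: 0.264
grasp_force: 53.8
clock: 25.38
position: [0.4678, 0.1112, 0.2243]
orientation: [0.635, 0.772, -0.0, -0.0]
force: [3.1, -0.3, -2.8]
finger_gap: 0.261
grasp_force: 49.7
t 25.38 pos [0.468 0.111 0.224] yaw 101.1 tilt [-0. -0. -1.] q [ 0.09   0.194  1.768  0.     1.18  -0.104] F [ 3.107 -0.264 -2.797] T [-0.102 -0.089  0.009] gap 0.2605681390143171 gf 49.68872129917145
shares [-0.    0.01 -0.02] rows>= 0.13423360806889112
```

```bash
python3 -m inch '0 0.003 -0.005 0;0 0.003 -0.005 0;0 0.003 -0.005 0'; python3 - <<'E'
from seg import *
b=snap("side","s9")
print([(x[0],x[1]) for x in cen(mask(b,"red",(235,160,270,215)))][:3])
for n in("lever_nose",): print(imaging.landmark_of(n,"side")[:1])
a=cv2.imread("pics/s7.png")
cv2.imwrite("pics/c9.png",np.hstack([cv2.resize(a[140:220,220:310],(400,356),interpolation=2),cv2.resize(b[140:220,220:310,::-1],(400,356),interpolation=2)]))
E
```

```text
clock: 25.63
position: [0.4681, 0.1113, 0.2251]
orientation: [0.635, 0.772, -0.0, -0.0]
force: [2.7, -0.8, -3.7]
finger_gap: 0.261
grasp_force: 49.5
[(np.int32(144), array([248.6042, 190.3264]))]
[{'xy': [274.3, 185.8], 'conf': 0.84}]
```

View pics/c9.png

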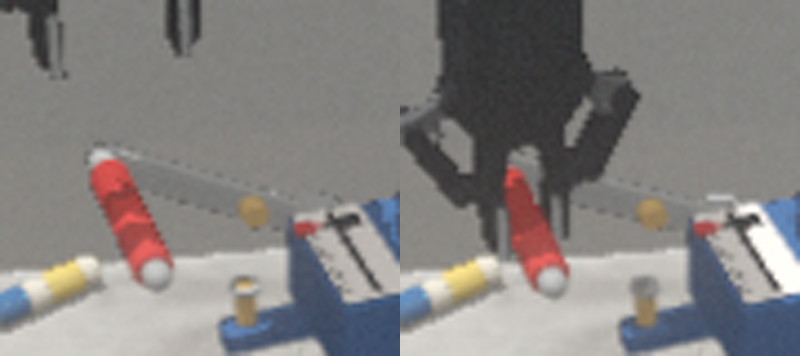

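The bar's end is at (152,282) now, against (155,274) at rest, so it is about 4 mm short of rest. I'll continue up.

```bash
python3 -m inch '0 0.003 -0.005 0;0 0.006 -0.01 0;0 0.008 -0.014 0;0 0.008 -0.014 0'; python3 -m inch '0 0.002 -0.004 0;0 0.002 -0.004 0;0 0.002 -0.004 0'; python3 -m inch '0 0.002 -0.004 0;0 0.002 -0.004 0;0 0.002 -0.004 0'
```

```text
clock: 26.07
position: [0.4701, 0.1116, 0.2291]
orientation: [0.635, 0.772, -0.0, -0.0]
force: [0.8, -1.7, -2.4]
finger_gap: 0.262
grasp_force: 49.6
clock: 26.32
position: [0.4706, 0.1117, 0.2299]
orientation: [0.635, 0.772, -0.0, -0.0]
force: [0.5, -1.3, -3.1]
finger_gap: 0.261
grasp_force: 49.6
clock: 26.57
position: [0.4707, 0.1118, 0.2302]
orientation: [0.635, 0.772, -0.001, -0.001]
force: [1.5, -0.9, -9.9]
finger_gap: 0.257
grasp_force: 50.0
```

The force jumps to -9.9 N, so the lever is at its rest stop. I'll release and rise clear.

```bash
python3 -m inch '0 0 0.003 0;0 0 0.003 0;0 0 0.003 0;0 0 0.003 0;0 0 0.003 0;0 0 0.003 0' 60 20|grep 'force\|gap'; python3 -m inch '0 0 -0.08 0;0 0 -0.2 0;0 0 -0.32 0;0 0 -0.44 0;0 0 -0.5 0;0 0 -0.5 0;0 0 -0.5 0;0 0 -0.5 0'; python3 off.py t10; python3 - <<'E'
from seg import *
b=snap("side","s10")
print([(x[0],x[1]) for x in cen(mask(b,"red",(235,160,270,215)))][:3])
a=cv2.imread("pics/t10.png")
cv2.imwrite("pics/c10.png",np.hstack([cv2.resize(a[165:205,225:285],(450,300),interpolation=0),cv2.resize(b[140:220,220:310,::-1],(340,300),interpolation=2)]))
E
python3 go.py
```

```text
force: [0.9, -0.7, -0.0]
finger_gap: 0.704
grasp_force: 0.0
clock: 27.73
position: [0.4707, 0.1119, 0.3541]
orientation: [0.635, 0.772, -0.0, -0.001]
force: [-0.6, -0.3, 0.4]
finger_gap: 0.702
grasp_force: 0.0
red 192 253.92 -0.4 168.0
red 193 254.09 -0.28 294.0
red 194 254.31 -0.27 332.0
red 195 254.4 0.04 343.0
red 196 254.17 1.11 210.0
ptr 178 250.71 mark-ptr mm 0.24 60.0
ptr 179 251.69 mark-ptr mm 2.0 137.0
ptr 180 251.4 mark-ptr mm 0.81 407.0
ptr 181 251.37 mark-ptr mm 0.22 602.0
ptr 182 251.64 mark-ptr mm 0.33 621.0
ptr 183 252.91 mark-ptr mm 2.76 769.0
ptr 184 254.11 mark-ptr mm 5.04 1165.0
ptr 185 252.43 mark-ptr mm 0.6 202.0
ptr 186 251.39 mark-ptr mm -2.34 256.0
ptr 187 251.04 mark-ptr mm -3.68 296.0
ptr 188 252.08 mark-ptr mm -1.79 106.0
ptr 189 253.2 mark-ptr mm 0.31 52.0
ptr 190 253.49 mark-ptr mm 0.45 56.0
[(np.int32(186), array([248.0753, 187.0699]))]
t 27.98 pos [0.471 0.112 0.354] yaw 101.1 tilt [-0.002 -0.    -1.   ] q [ 0.09   0.094  1.561  0.     1.489 -0.103] F [0.077 0.217 0.318] T [-0.016  0.01  -0.009] gap 0.7019214016240667 gf 0.0
```

View pics/c10.png

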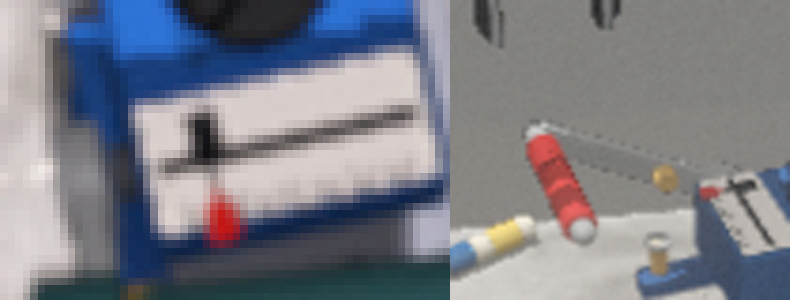

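The pointer needle (213,178) meets the mark's tip (218,195). The lever is back at rest (red centroid within 0.2 px of the start) and the gripper is clear, so I'm handing in.

```bash
python3 -c "
from bench import ctrl;print(ctrl.finish_job())"
```

```text
the job is handed in; nothing more can be done
None
```

The job is handed in, verdict not shown: the pointer stands within about 0.5 mm of the red mark (top camera), the lever was held on its stop for about 1.2 s with roughly 20 N above the spring, then brought back to rest under control, and the gripper is clear at about 28 s on the clock.

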